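Load the furnace carrier with weighed crucibles

TASK

Load the four weighed porcelain crucibles from the bench rack into the dark furnace carrier, one upright in the middle of each seat, in the same left-to-right order in which they stand now (left and right as seen from the robot). Set them down gently, porcelain chips when dropped, and leave the lids lying where they are on the bench rack: they keep the order until the crucibles come back from the furnace.

Things in the scene. Friction and masses are not known exactly. Their poses are not given: they have to be found in the camera images.
- tall_mid (a point): Centre (half-way up, on the axis) of the tall conical crucible, foot 30, rim 48 across, 60 high (mm). White porcelain, open and hollow, wall about 4, empty, about 40 to 100 g; loose, upright, z up. Stands in one of the four places of the bench rack; which one changes.
- wide_mid (a point): Centre (half-way up, on the axis) of the wide conical crucible, foot 46, rim 60 across, 46 high (mm). White porcelain, open and hollow, wall about 4, empty, about 40 to 100 g; loose, upright, z up. Stands in one of the four places of the bench rack; which one changes.
- straight_mid (a point): Centre (half-way up, on the axis) of the straight-sided cylindrical crucible, 36 across at the foot, 37 at the rim, 52 high (mm). White porcelain, open and hollow, wall about 4, empty, about 40 to 100 g; loose, upright, z up. Stands in one of the four places of the bench rack; which one changes.
- oblong_mid (a point): Centre (half-way up, on the axis) of the rectangular crucible, 40 along its x, 54 along its y (along the row), 46 high; take it by its two long sides, 40 apart (mm). White porcelain, open and hollow, wall about 4, empty, about 40 to 100 g; loose, upright, z up. Stands in one of the four places of the bench rack; which one changes.
- lid_tall: The lid of the tall crucible, white porcelain, round, 52 across (mm), a plate 4 to 5 mm thick with a small knob, 14 to 16 mm high in all; origin at the centre of its underside. Loose; lies about 92 mm beyond its own crucible (along the bench rack's +x) in the lid row. It stays there.
- lid_wide: The lid of the wide crucible, white porcelain, round, 64 across (mm), a plate 4 to 5 mm thick with a small knob, 14 to 16 mm high in all; origin at the centre of its underside. Loose; lies about 92 mm beyond its own crucible (along the bench rack's +x) in the lid row. It stays there.
- lid_straight: The lid of the straight crucible, white porcelain, round, 41 across (mm), a plate 4 to 5 mm thick with a small knob, 14 to 16 mm high in all; origin at the centre of its underside. Loose; lies about 92 mm beyond its own crucible (along the bench rack's +x) in the lid row. It stays there.
- lid_oblong: The lid of the oblong crucible, white porcelain, rectangular, 46 by 60 (mm), a plate 4 to 5 mm thick with a small knob, 14 to 16 mm high in all; origin at the centre of its underside. Loose; lies about 92 mm beyond its own crucible (along the bench rack's +x) in the lid row. It stays there.
- bench_rack: Bright stainless rack, fixed, 180 (x) by 312 mm (y). Origin: centre of its underside, on the bench; x away from the robot, y left along the row. Floor 10 mm above the origin. Four places at y = -112.5, -37.5, 37.5, 112.5 mm between ribs 5 mm high; crucibles at x = -45, lids at x = +47 mm. Left or right of the carrier, turned up to 17 degrees.
- carrier: Dark steel furnace tray, fixed, 80 (x) by 312 mm (y). Origin: centre of its underside, on the bench; x away from the robot, y left along the row. Floor 18 mm above the origin. Four seats at x = 0, y = -112.5, -37.5, 37.5, 112.5 mm, each 74 (x) by 71 mm (y) inside, between ribs 5 mm high; long edges 3 mm above the floor. End loops at y = +-158, 39 mm high. Turned up to 17 degrees.
Not all that is in view belongs to the job. What is shaped like the part that bears straight_mid but green or yellow is not meant.

How it is judged:
By the outcome, as a careful person would: the job done as asked, in the order asked, and still so for the second after the job is handed in, with the robot touching nothing.
It also fails if it takes over 112 s, if anything falls off the work surface, if the arm or the gripper's body presses on something with over 40 N, if the wrist force passes 120 N, or if a joint passes its speed limit or range.

ROBOT

A 6-joint arm with a two-finger parallel gripper is mounted at the origin on the work surface. World frame = base frame: x ahead of the robot, y to its left, z up, the work surface at z = 0. Lengths are in mm, angles in rad, forces in N, time in s.
With the tool pointing down it reaches from about 350 to 775 mm from the base axis. Payload 7.3 kg.
Tool frame: the origin (TCP) lies between the finger pads; the fingertips stand 8 mm ahead of it and the grasp point (between the pads) lies 11 mm behind it; y points along the fingers, z is the direction in which the jaws open and shut, and the axes are right-handed (so a half turn about y gives the same grasp; the last joint's range is limited). The gripper opens to 92 mm and grips with 3 to 60 N. Pads are 19 mm wide; open, the fingers measure 130 mm over their backs; the gripper's body (75 mm by 190 mm) begins 47 mm behind the grasp point.
Start: joints at [-1.457, 0.342, 1.524, -0, 1.275, -0.146], TCP at [134.888, -507.395, 234.741] pointing down, gripper open.
Joint ranges: [-2.53, 2.53], [-0.77, 2.02], [0.04, 2.7], [-1, 4.14], [0.28, 2.66], [-3.11, 3.11]. Speed limits (rad/s): [2.57, 2.57, 3.14, 3.14, 3.14, 3.14].

INTERFACE

Orientations are given as [roll, pitch, yaw] about the fixed x, y, z axes, in that order (R = Rz(yaw) Ry(pitch) Rx(roll)).
In Python, from plant import bot, vision, job gives the robot as it stands. The module is installed in compiled form; this text tells all that it offers.
- The arm moves only by the tool arm_command, never from a script. Its argument "deltas" is a list of rows, each a list of 4 numbers: the shift along the tool's x, y, z in m, then the turn about the tool's y in degrees. In form: [[x, y, z, twist], ...]. A call has 1 to 5 rows; each row shifts and turns the commanded pose from where the row before left it, along the tool's axes as they then stand; what a row does not reach is not made up. A row lasts 1/10 s, in which the tool goes at most 50 mm and 8.59 degrees, less where a joint would pass 70% of its speed; a pose out of reach is approached as far as the arm can. A call is refused whole if a number of a shift passes 0.05 or a number of a turn 8.59, either way. A call with a gripper value outside its range is refused whole. "claw" is the closure in counts, from 0 (fully open) to 255 (shut), set as the call begins (left out, the last holds). The fingers move at their own pace and stop on an object; the grip force is fixed at half the most. Time passes only in rows, so rows that do not move let the fingers close. It gives the time, the measured TCP pose, the force and the opening at its end, in the units of the state.
- bot.get_obs(): the state, without advancing time (a new reading comes with each control period).
- vision.capture(name): name is "scene" or "top" or "wrist"; returns a dict with "img" (480x640x3 uint8, red, green, blue), "camera_matrix" (3x3 intrinsics, pixels), "world_to_cam" (4x4, takes a point from world to camera coordinates); the wrist camera has in their place "mount" (4x4, takes a point from camera to tool coordinates, whose origin is the TCP and whose axes are the tool frame's). Camera axes: x right, y down, z forward; pixel columns grow to the right and rows downward; lengths in mm; the calibration is good to about 2 mm. The wrist camera is an equidistant fisheye: a pixel r from the principal point sees the ray r / f radians off the axis. A picture is of the moment at which its call begins: read the wrist's pose just before it. There is no depth.
- job.close_job(): hands the job in, once; it reports no verdict.
Trained networks look in a picture, given as the dict that the camera call returned (one of the last four; its "shot" number tells which), for a name from the list of things; names that differ only in an ending like _2 or _b are one class to them, and where a whole thing is asked for, a point or a joint stands for the part that bears it (a point fixed in the world has none). Each returns a list of dicts, best first, with "confidence" (0 to 1); they miss things now and then, are a little off and sometimes report something else, mostly with a low value. They report only what shows in the picture. A call takes as long as a camera call. They do not tell look-alikes from the thing itself.
- vision.find_in(picture, name): "xyz" ([x, y, z] in mm, in the coordinates of the camera as it stood for that picture, good to about 4 mm: the middle of the surface that is visible of it).
- vision.regions_of(picture, name): "mask" (480x640 bool, what is visible of it).
The state is a dict: "time": time; "joint_positions": joint angles; "dq": joint speeds; "tau": joint torques, N m; "tool_pos": TCP position; "tcp_rot": TCP orientation; "contact_force": force on the tool from outside, world axes, zero at the start; "moment": the same for the moment, N m; "grip_width": finger opening in mm.
Only numpy, scipy, OpenCV 4.12 (cv2) and the standard library are available. Lean on these libraries where they do the work, as an engineer would, in place of code of your own. Each camera call takes 0.05 s, during which the arm holds its last target. There are 200 camera calls.

## Working session

There is one attempt and no reset: what is moved stays moved. The work goes in short steps, Python scripts to look and compute and a tool call to move; the robot and the scene stay as the last step left them, time stands still between calls to the robot, and variables do not carry over. Pictures are saved under pics/ and viewed, about 12 in all and at most 16, crops included, and the job is handed in when it is done.

Besides the shell and the picture viewer there is one more tool, called after "Emit:" by a JSON object that holds its "op" and its "data", one argument or row to a line. arm_command: Moves the arm, as the interface text tells. Its arguments: {"type":"object","properties":{"deltas":{"type":"array","items":{"type":"array","items":{"type":"number"}}},"claw":{"type":"number"}},"required":["deltas"]}

```bash
mkdir -p pics; cat > h.py <<'E'
import numpy as np, cv2
from scipy.spatial.transform import Rotation as R
from plant import bot, vision, job
N=['tall_mid','wide_mid','straight_mid','oblong_mid','lid_tall','lid_wide','lid_straight','lid_oblong','bench_rack','carrier']
def save(p,n): cv2.imwrite('pics/'+n+'.png',p['img'][:,:,::-1])
def pose():
    o=bot.get_obs(); return np.array(o['tool_pos']),R.from_euler('xyz',o['tcp_rot']).as_matrix(),o
def toworld(p,xyz):
    W=np.array(p['world_to_cam']); return W[:3,:3].T@(np.array(xyz)-W[:3,3])
def pix(p,xyz):
    v=np.array(p['camera_matrix'])@np.array(xyz); return v[:2]/v[2]
def ray(p,u,v,z):
    W=np.array(p['world_to_cam']);K=np.array(p['camera_matrix'])
    d=W[:3,:3].T@np.linalg.solve(K,[u,v,1]); c=-W[:3,:3].T@W[:3,3]
    return c+d*(z-c[2])/d[2]
def proj(p,X):
    W=np.array(p['world_to_cam']); return pix(p,W[:3,:3]@np.array(X)+W[:3,3])
E
python3 - <<'E'
from h import *
P,M,o=pose();print(o);print(M.round(3))
for c in ['scene','top']:
    p=vision.capture(c);save(p,c+'0');print(c,np.array(p['world_to_cam']).round(3).tolist(),np.array(p['camera_matrix']).tolist())
    for n in N:
        for d in vision.find_in(p,n)[:3]: print(n,round(d['confidence'],2),toworld(p,d['xyz']).round(0),pix(p,d['xyz']).round(0))
E
```

```text
{'time': 0.0, 'joint_positions': array([-1.45696821e+00,  3.42747958e-01,  1.52498550e+00, -1.83607802e-05,
        1.27539821e+00, -1.46030333e-01]), 'dq': array([-0.00123754,  0.00092241, -0.00122156, -0.00059424, -0.00099482,
        0.00040948]), 'tau': array([-2.41495372e-04, -4.31239772e+01, -2.44220835e+01,  7.16014858e-02,
        5.59158681e-02, -1.35685577e-04]), 'tool_pos': array([ 134.85251165, -506.99082417,  234.04285323]), 'tcp_rot': array([-1.57232152e+00,  2.06575237e-04, -2.88172900e+00]), 'contact_force': array([-0.21014724, -0.04812753, -0.02511986]), 'moment': array([ 0.00477426,  0.00594452, -0.01569138]), 'grip_width': 92.10009341351481}
[[-0.966 -0.     0.257]
 [-0.257  0.002 -0.966]
 [-0.    -1.    -0.002]]
scene [[-0.668, 0.744, -0.016, 320.565], [0.563, 0.491, -0.665, -240.224], [-0.487, -0.453, -0.747, 1107.672], [0.0, 0.0, 0.0, 1.0]] [[471.3134488074334, 0.0, 310.2378259137571], [0.0, 471.3134488074334, 242.45451927856837], [0.0, 0.0, 1.0]]
tall_mid 0.94 [ 476. -344.   56.] [189. 157.]
wide_mid 0.78 [ 472. -282.   43.] [211. 174.]
straight_mid 0.8 [ 459. 
[... 678 characters left out ...]
0]]
tall_mid 0.72 [ 562. -270.   16.] [450. 202.]
tall_mid 0.61 [ 479. -362.   50.] [510. 241.]
tall_mid 0.35 [568. 234.  15.] [187. 202.]
wide_mid 0.57 [ 473. -284.   35.] [465. 246.]
straight_mid 0.8 [351. -97.  26.] [365. 315.]
straight_mid 0.61 [ 463. -208.   41.] [425. 251.]
oblong_mid 0.83 [ 459. -131.   29.] [381. 255.]
oblong_mid 0.33 [568. 233.  20.] [186. 202.]
oblong_mid 0.21 [ 564. -344.   17.] [488. 201.]
lid_tall 0.56 [ 567. -346.   14.] [489. 200.]
lid_wide 0.37 [ 473. -285.   35.] [465. 246.]
lid_straight 0.6 [ 549. -186.   16.] [407. 209.]
lid_oblong 0.58 [ 545. -114.   15.] [369. 212.]
bench_rack 0.92 [ 511. -229.    9.] [430. 229.]
carrier 0.78 [570. 230.  16.] [189. 202.]
```

View pics/top0.png

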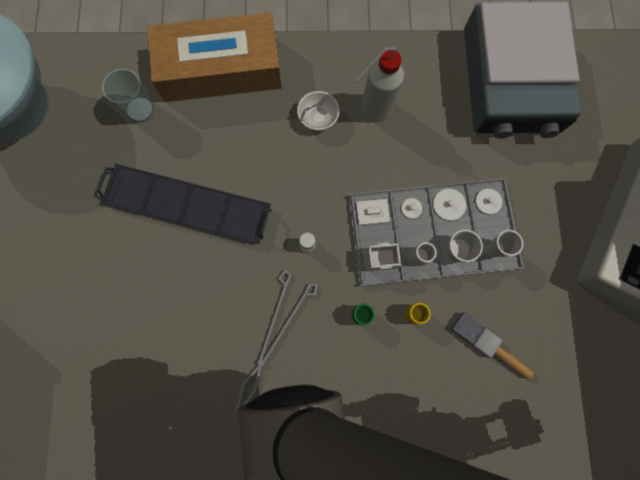

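View pics/scene0.png

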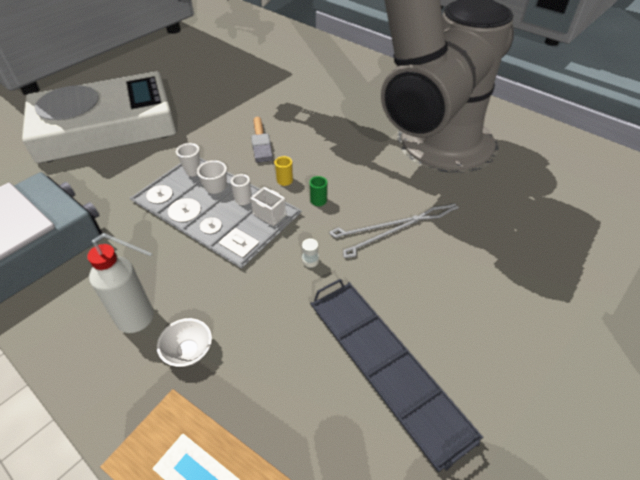

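The row, left to right, is oblong (383,255), straight (426,252), wide (466,246), tall (510,243) in the top view. Look-alikes for the straight crucible are the green cup (363,314) and yellow cup (420,313), plus the white vial (307,242) and bowl (318,110) outside the rack. I take only the white cups standing in the rack. Next I fit known-size silhouettes to the network masks in both views.

```bash
cat >> h.py <<'E'
from scipy.optimize import minimize
a=np.linspace(0,2*np.pi,40,endpoint=False)
def circ(r,z): return np.c_[r*np.cos(a),r*np.sin(a),0*a+z]
def box(x,y,z0,z1): return np.array([[i*x,j*y,z] for i in(-1,1) for j in(-1,1) for z in(z0,z1)],float)
loops=np.array([[i*20,j*158,39] for i in(-1,1) for j in(-1,1)],float)
MOD={'tall_mid':np.r_[circ(15,10),circ(24,70)],'wide_mid':np.r_[circ(23,10),circ(30,56)],'straight_mid':np.r_[circ(18,10),circ(18.5,62)],
'oblong_mid':box(20,27,10,56),'bench_rack':box(90,156,0,15),'carrier':box(40,156,0,22)}
def hull(pts,s=4):
    m=np.zeros((480*s//1,640*s),np.uint8); cv2.fillConvexPoly(m,cv2.convexHull((pts*s).round().astype(np.int32)),1); return m>0
def model(p,n,q):
    c,s=np.cos(q[2]),np.sin(q[2]); X=MOD[n]@np.array([[c,s,0],[-s,c,0],[0,0,1]])+[q[0],q[1],0]
    W=np.array(p['world_to_cam']);K=np.array(p['camera_matrix']); v=(X@W[:3,:3].T+W[:3,3])@K.T
    return v[:,:2]/v[:,2:]
def fit(p,n,mask,q0,yaw=True):
    ys,xs=np.nonzero(mask); H=hull(np.c_[xs,ys].astype(float))
    f=lambda q:1-(lambda A:(A&H).sum()/(A|H).sum())(hull(model(p,n,np.r_[q,q0[len(q):]]).astype(float)))
    k=3 if yaw else 2
    S=np.vstack([q0[:k]]+[np.array(q0[:k])+d for d in np.diag([15,15,.15])[:k,:k]])
    r=minimize(f,q0[:k],method='Nelder-Mead',options=dict(initial_simplex=S,xatol=.05,fatol=1e-4,maxiter=150))
    return r.x,1-r.fun
E
python3 - <<'E'
from h import *
Q={'bench_rack':(512,-231,.09),'carrier':(570,232,-.24),'oblong_mid':(459,-131,.09),'straight_mid':(463,-206,0),'wide_mid':(473,-284,0),'tall_mid':(479,-360,0)}
for c in ['top','scene']:
    p=vision.capture(c)
    for n,q in Q.items():
        best=None
        for d in vision.regions_of(p,n)[:4]:
            m=np.array(d['mask']);ys,xs=np.nonzero(m);u=proj(p,[q[0],q[1],30])
            if np.hypot(xs.mean()-u[0],ys.mean()-u[1])<25:
                m=cv2.morphologyEx(m.astype(np.uint8),cv2.MORPH_OPEN,np.ones((3,3)))
                if n=='carrier': m=cv2.morphologyEx(m,cv2.MORPH_OPEN,np.ones((9,9)))
                x,s=fit(p,n,m,q,n in('bench_rack','carrier','oblong_mid'))
                if best is None or s>best[1]: best=(x,s,d['confidence'])
        print(c,n,best and (best[0].round(3),round(best[1],3),best[2]))
def place(q,pts):
    c,s=np.cos(q[2]),np.sin(q[2]); return [(round(q[0]+c*x-s*y),round(q[1]+s*x+c*y)) for x,y in pts]
E
```

```text
top bench_rack (array([ 5.08783e+02, -2.37098e+02,  8.70000e-02]), np.float64(0.985), 0.59)
top carrier (array([ 5.68388e+02,  2.35721e+02, -2.71000e-01]), np.float64(0.978), 0.82)
top oblong_mid None
top straight_mid (array([ 459.715, -204.704]), np.float64(0.955), 0.95)
top wide_mid (array([ 471.355, -278.923]), np.float64(0.965), 0.89)
top tall_mid (array([ 472.009, -350.776]), np.float64(0.93), 0.74)
scene bench_rack (array([ 5.07764e+02, -2.41789e+02,  6.70000e-02]), np.float64(0.908), 0.96)
scene carrier (array([ 5.65122e+02,  2.37715e+02, -2.85000e-01]), np.float64(0.941), 0.97)
scene oblong_mid (array([ 4.52699e+02, -1.31860e+02,  7.70000e-02]), np.float64(0.943), 0.78)
scene straight_mid (array([ 457.091, -206.792]), np.float64(0.863), 0.83)
scene wide_mid (array([ 470.795, -278.832]), np.float64(0.95), 0.75)
scene tall_mid (array([ 472.118, -351.64 ]), np.float64(0.87), 0.93)
```

Emit:
{"op": "arm_command", "data": {
  "deltas": [
    [0,0,0,-8],
    [0,0,0,-8],
    [0,0,0,-8],
    [0,0,0,-8],
    [0,0,0,-8]
  ]
}}

```text
time: 2.3
tool_pos: [134.9, -507.4, 234.7]
tcp_rot: [-1.571, -0.0, -2.178]
contact_force: [0.3, -0.1, -0.4]
grip_width: 91.7
```

Emit:
{"op": "arm_command", "data": {
  "deltas": [
    [0,0,0,-8],
    [0,0,0,-8],
    [0,0,0,-8],
    [0,0,0,-8],
    [0,0,0,-8]
  ]
}}

```text
time: 2.8
tool_pos: [134.9, -507.4, 234.7]
tcp_rot: [-1.571, -0.0, -1.48]
contact_force: [0.8, 0.8, -0.4]
grip_width: 91.8
```

```bash
cat >> h.py <<'E'
def to(x,y,z,yaw):
    # remaining shift in tool axes (mm) after turning to yaw (deg, of tool z), and the twist (deg)
    P,M,o=pose(); cy=np.degrees(np.arctan2(M[1,2],M[0,2])); d=np.array([x,y,z])-P
    t=np.radians(yaw); X=np.array([-np.sin(t),np.cos(t),0]); Z=np.array([np.cos(t),np.sin(t),0])
    s=1 if M[:,0]@X>0 else -1
    print('t',round(o['time'],2),'pos',P.round(1),'yaw',cy.round(1),'tilt',M[2].round(3),'w',round(o['grip_width'],1),'F',np.round(o['contact_force'],1))
    print('now axes',(M.T@d).round(1),'| after turn',(s*X@d).round(1),(-d[2]).round(1),(Z@d).round(1),'twist',-(yaw-cy).round(1))
E
python3 -c "
from h import *
to(473,-352.5,170,5)"
```

```text
t 2.8 pos [ 134.9 -507.4  234.7] yaw 5.2 tilt [ 0. -1.  0.] w 91.8 F [ 0.8  0.8 -0.4]
now axes [-123.5   64.7  350.8] | after turn -124.9 64.7 350.3 twist 0.2
```

Emit:
{"op": "arm_command", "data": {
  "deltas": [
    [-0.0155,0.008,0.044,0],
    [-0.0155,0.008,0.044,0],
    [-0.0155,0.008,0.044,0],
    [-0.0155,0.008,0.044,0]
  ]
}}

```text
time: 3.2
tool_pos: [306.4, -429.8, 202.6]
tcp_rot: [-1.571, -0.001, -1.486]
contact_force: [0.6, -1.4, 0.2]
grip_width: 91.9
```

Emit:
{"op": "arm_command", "data": {
  "deltas": [
    [-0.0155,0.008,0.044,0],
    [-0.0155,0.008,0.044,0],
    [-0.0155,0.008,0.044,0],
    [-0.0155,0.008,0.044,0],
    [0,0,0,0]
  ]
}}

```text
time: 3.7
tool_pos: [479.1, -350.5, 169.2]
tcp_rot: [-1.57, 0.002, -1.48]
contact_force: [-0.2, 0.1, -0.1]
grip_width: 91.6
```

```bash
python3 -c "
from h import *
to(473,-352.5,60,5)
p=vision.capture('wrist');save(p,'w1');print(np.array(p['mount']).round(3).tolist(),np.array(p['camera_matrix']).tolist())"
```

```text
t 3.7 pos [ 479.1 -350.5  169.2] yaw 5.2 tilt [-0.002 -1.     0.001] w 91.6 F [-0.2  0.1 -0.1]
now axes [  1.7 109.2  -6.3] | after turn 1.5 109.2 -6.3 twist 0.2
[[0.0, 0.954, 0.301, -82.437], [0.0, -0.301, 0.954, -150.246], [1.0, -0.0, -0.0, 0.453], [0.0, 0.0, 0.0, 1.0]] [[371.64829954431775, 0.0, 326.0779176166875], [0.0, 371.64829954431775, 237.6814187769776], [0.0, 0.0, 1.0]]
```

View pics/w1.png

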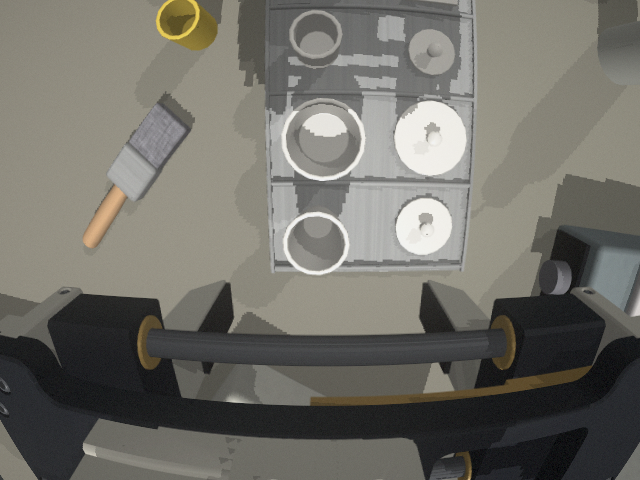

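The wrist view shows the tall rim at (316,243), the wide at (323,139) and the straight at (316,36), with lids to the right of each and the fingers below.

```bash
cat >> h.py <<'E'
def wray(p,u,v,z,P,M):
    K=np.array(p['camera_matrix']);G=np.array(p['mount']); d=np.array([u-K[0,2],v-K[1,2]]);r=np.hypot(*d);th=r/K[0,0]
    c=np.r_[np.sin(th)*d/max(r,1e-9),np.cos(th)]; D=M@G[:3,:3]@c; O=P+M@G[:3,3]
    return O+D*(z-O[2])/D[2]
E
python3 -c "
from h import *
P,M,o=pose();p=vision.capture('wrist')
for u,v,z in [(316,243,70),(323,139,56),(316,36,62)]: print(wray(p,u,v,z,P,M).round(1))"
```

```text
[ 470.1 -352.9   70. ]
[ 468.6 -280.5   56. ]
[ 457.5 -208.3   62. ]
```

Emit:
{"op": "arm_command", "data": {
  "deltas": [
    [0.001,0.03,-0.008,0],
    [0,0.04,0,0],
    [0,0.035,0,0],
    [0,0.02,0,0],
    [0,0,0,0]
  ]
}}

```text
time: 4.3
tool_pos: [464.5, -355.2, 43.2]
tcp_rot: [-1.575, 0.004, -1.488]
contact_force: [-1.0, 0.3, 0.3]
grip_width: 91.7
```

Emit:
{"op": "arm_command", "data": {
  "deltas": [
    [0,0,0,0],
    [0,0,0,0],
    [0,0,0,0],
    [0,0,0,0],
    [0,0,0,0]
  ],
  "claw": 255
}}

```text
time: 4.8
tool_pos: [467.4, -355.7, 46.4]
tcp_rot: [-1.57, -0.001, -1.485]
contact_force: [0.5, -0.1, -0.3]
grip_width: 56.3
```

Emit:
{"op": "arm_command", "data": {
  "deltas": [
    [0,0,0,0],
    [0,0,0,0],
    [0,0,0,0]
  ]
}}

```text
time: 5.1
tool_pos: [467.4, -355.6, 46.0]
tcp_rot: [-1.57, -0.0, -1.485]
contact_force: [0.9, 1.0, 1.7]
grip_width: 45.2
```

Emit:
{"op": "arm_command", "data": {
  "deltas": [
    [0,0,0,0],
    [0,0,0,0]
  ]
}}

```text
time: 5.3
tool_pos: [467.4, -355.7, 45.9]
tcp_rot: [-1.57, -0.001, -1.486]
contact_force: [0.5, 0.3, 1.3]
grip_width: 45.3
```

Emit:
{"op": "arm_command", "data": {
  "deltas": [
    [0,-0.01,0,0],
    [0,-0.02,0,0],
    [0,-0.04,0,0],
    [0,-0.04,0,0],
    [0,0,0,0]
  ]
}}

```text
time: 5.8
tool_pos: [469.2, -357.6, 162.0]
tcp_rot: [-1.564, -0.008, -1.485]
contact_force: [0.6, 0.5, -0.8]
grip_width: 45.4
```

```bash
python3 -c "
from h import *
to(537.5,127.7,160,-15.8)
p=vision.capture('wrist');save(p,'w2')"
```

```text
t 5.8 pos [ 469.2 -357.6  162. ] yaw 4.9 tilt [ 0.008 -1.     0.007] w 45.4 F [ 0.6  0.5 -0.8]
now axes [-477.7   -1.2  109.4] | after turn -485.6 2.0 -66.4 twist 20.7
```

View pics/w2.png

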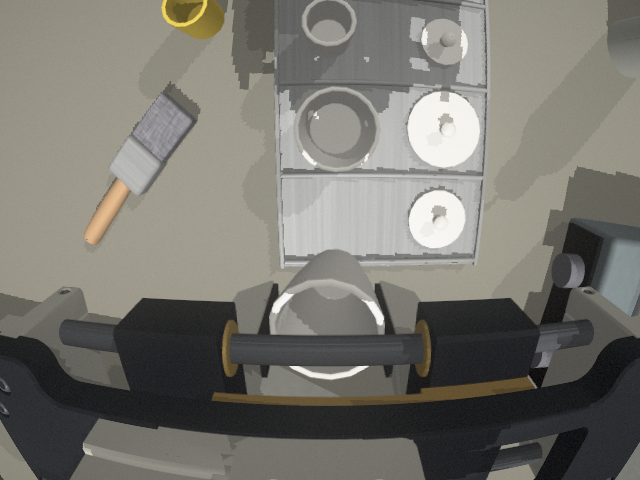

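Emit:
{"op": "arm_command", "data": {
  "deltas": [
    [-0.015,0,0.003,0],
    [-0.03,0,0.007,0],
    [-0.04,0,0.009,0],
    [-0.04,0,0.009,0],
    [-0.04,0,0.009,0]
  ]
}}

```text
time: 6.35
tool_pos: [488.6, -184.9, 153.8]
tcp_rot: [-1.574, 0.003, -1.486]
contact_force: [0.6, 0.5, 0.2]
grip_width: 45.5
```

Emit:
{"op": "arm_command", "data": {
  "deltas": [
    [-0.04,0,0.009,0],
    [-0.04,0,0.009,0],
    [-0.04,0,0.009,0],
    [-0.04,0,0.009,0],
    [-0.04,0,0.009,0]
  ]
}}

```text
time: 6.85
tool_pos: [515.9, 17.8, 154.0]
tcp_rot: [-1.575, 0.001, -1.485]
contact_force: [1.0, -0.4, -0.6]
grip_width: 45.5
```

Emit:
{"op": "arm_command", "data": {
  "deltas": [
    [-0.04,0,0.009,4],
    [-0.03,0,0.009,5],
    [-0.02,0,0.009,5],
    [0,0,0,4],
    [0,0,0,2.7]
  ]
}}

```text
time: 7.35
tool_pos: [540.3, 106.8, 153.5]
tcp_rot: [-1.575, -0.002, -1.847]
contact_force: [-0.3, -0.1, -1.3]
grip_width: 45.2
```

Emit:
{"op": "arm_command", "data": {
  "deltas": [
    [0,0,0,0],
    [0,0,0,0],
    [0,0,0,0]
  ]
}}

```text
time: 7.65
tool_pos: [541.6, 105.3, 155.0]
tcp_rot: [-1.572, -0.001, -1.846]
contact_force: [0.9, 0.2, -0.8]
grip_width: 45.2
```

```bash
python3 -c "
from h import *
to(536.5,124.3,54,-15.8)
p=vision.capture('wrist');save(p,'w3')"
```

```text
t 7.65 pos [541.6 105.3 155. ] yaw -15.8 tilt [ 0.001 -1.    -0.001] w 45.2 F [ 0.9  0.2 -0.8]
now axes [-17.  101.1 -10. ] | after turn -16.9 101.0 -10.1 twist 0.0
```

View pics/w3.png

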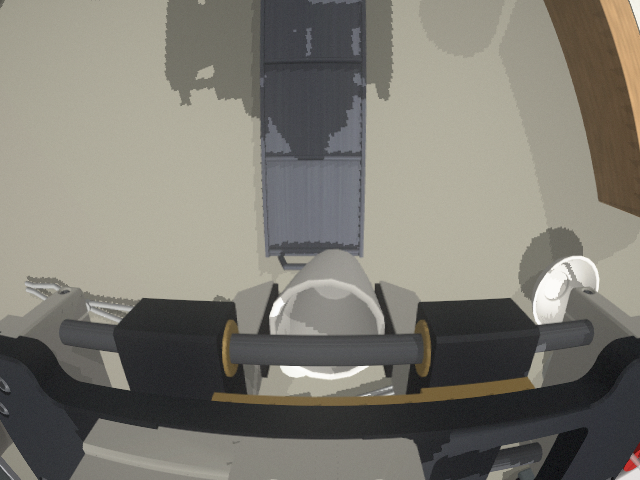

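The first seat shows between the end rib (v≈247) and the next rib (v≈158), with edges at u≈267 and 363. The rib after that is at v≈63. The loop is at (290,262), just in front of the held crucible.

```bash
python3 -c "
from h import *
P,M,o=pose();p=vision.capture('wrist')
for u,v,z in [(268,247,22),(364,247,22),(264,158,22),(364,158,22),(262,63,22),(363,63,22)]: print(wray(p,u,v,z,P,M).round(1))
c,s=np.cos(-.275),np.sin(-.275)
for x,y in [(-38,-149),(38,-149),(-38,-75),(38,-75),(-38,0),(38,0)]: print('exp',568+c*x-s*y,236+s*x+c*y)
img=cv2.resize(p['img'][40:280,220:420],None,fx=3,fy=3,interpolation=cv2.INTER_CUBIC)[120:];cv2.imwrite('pics/w3c.png',img[:,:,::-1])"
```

```text
[492.3 103.5  22. ]
[567.4  82.4  22. ]
[511.6 173.   22. ]
[585.2 151.8  22. ]
[531.1 244.1  22. ]
[603.8 222.6  22. ]
exp 490.96734888366615 102.91742915772483
exp 564.1116639034122 82.27986194906026
exp 511.0618222184185 174.13689378221443
exp 584.2061372381645 153.49932657354987
exp 531.427842490127 246.31878360433228
exp 604.572157509873 225.68121639566772
```

View pics/w3c.png

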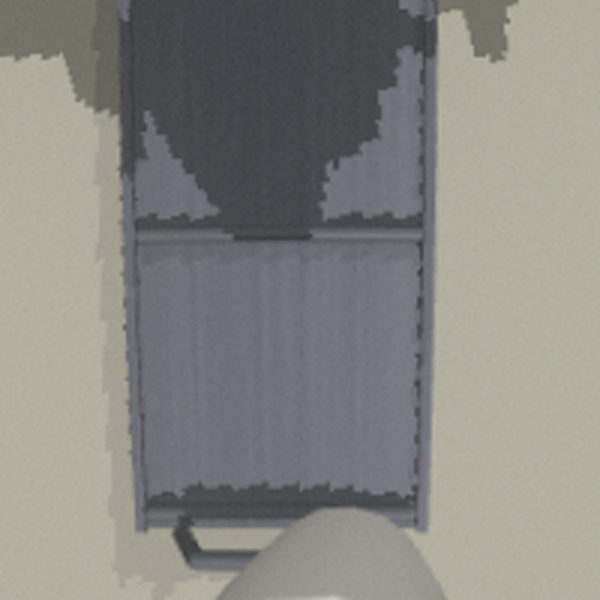

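Emit:
{"op": "arm_command", "data": {
  "deltas": [
    [-0.016,0,-0.0095,0],
    [0,0.025,0,0],
    [0,0.035,0,0],
    [0,0.025,0,0],
    [0,0,0,0]
  ]
}}

```text
time: 8.25
tool_pos: [535.1, 122.8, 67.6]
tcp_rot: [-1.577, -0.003, -1.847]
contact_force: [-0.1, -0.4, -0.6]
grip_width: 45.1
```

Emit:
{"op": "arm_command", "data": {
  "deltas": [
    [0,0,0,0],
    [0,0,0,0],
    [0,0,0,0]
  ]
}}

```text
time: 8.55
tool_pos: [538.5, 123.2, 72.3]
tcp_rot: [-1.568, 0.001, -1.847]
contact_force: [-0.2, -0.2, -1.1]
grip_width: 45.4
```

```bash
python3 -c "
from h import *
to(537,123.4,54,-15.8)"
```

```text
t 8.55 pos [538.5 123.2  72.3] yaw -15.8 tilt [-0.001 -1.     0.003] w 45.4 F [-0.2 -0.2 -1.1]
now axes [ 0.2 18.3 -1.6] | after turn 0.2 18.3 -1.5 twist -0.0
```

Emit:
{"op": "arm_command", "data": {
  "deltas": [
    [0,0.007,-0.001,0],
    [0,0.005,0,0],
    [0,0.003,0,0],
    [0,0.001,0,0],
    [0,0,0,0]
  ]
}}

```text
time: 9.05
tool_pos: [536.4, 123.4, 54.4]
tcp_rot: [-1.571, -0.0, -1.847]
contact_force: [0.2, -0.4, -0.3]
grip_width: 45.3
```

Emit:
{"op": "arm_command", "data": {
  "deltas": [
    [0,0,0,0],
    [0,0.001,0,0],
    [0,0.0005,0,0],
    [0,0,0,0]
  ]
}}

```text
time: 9.45
tool_pos: [536.9, 123.5, 53.9]
tcp_rot: [-1.57, 0.0, -1.847]
contact_force: [-1.2, -0.2, 4.0]
grip_width: 45.7
```

Emit:
{"op": "arm_command", "data": {
  "deltas": [
    [0,0.0005,0,0],
    [0,0.0005,0,0],
    [0,0,0,0],
    [0,0,0,0]
  ]
}}

```text
time: 9.85
tool_pos: [537.1, 123.6, 53.7]
tcp_rot: [-1.569, 0.001, -1.847]
contact_force: [-2.5, 1.2, 11.9]
grip_width: 45.5
```

Emit:
{"op": "arm_command", "data": {
  "deltas": [
    [0,-0.0006,0,0],
    [0,0,0,0]
  ]
}}

```text
time: 10.05
tool_pos: [537.0, 123.5, 53.7]
tcp_rot: [-1.569, 0.001, -1.847]
contact_force: [-1.9, -0.8, 7.5]
grip_width: 45.1
```

Emit:
{"op": "arm_command", "data": {
  "deltas": [
    [0,0,0,0],
    [0,0,0,0],
    [0,0,0,0],
    [0,0,0,0],
    [0,0,0,0]
  ],
  "claw": 0
}}

```text
time: 10.55
tool_pos: [536.5, 123.4, 52.6]
tcp_rot: [-1.571, -0.0, -1.847]
contact_force: [1.2, 0.3, 0.3]
grip_width: 80.6
```

Emit:
{"op": "arm_command", "data": {
  "deltas": [
    [0,-0.01,0,0],
    [0,-0.03,0,0],
    [0,-0.04,0,0],
    [0,-0.03,0,0],
    [0,0,0,0]
  ]
}}

```text
time: 11.05
tool_pos: [539.1, 123.7, 168.1]
tcp_rot: [-1.562, 0.003, -1.847]
contact_force: [1.0, -0.1, 0.4]
grip_width: 91.6
```

```bash
python3 -c "
from h import *
to(470,-279.5,150,5)
p=vision.capture('top');save(p,'t2')
for d in vision.regions_of(p,'tall_mid')[:4]:
    m=np.array(d['mask']);ys,xs=np.nonzero(m);print(d['confidence'],xs.mean(),ys.mean())"
```

```text
t 11.05 pos [539.1 123.7 168.1] yaw -15.8 tilt [-0.003 -1.     0.009] w 91.6 F [ 1.  -0.1  0.4]
now axes [406.9  17.1  43.2] | after turn 395.7 18.1 -104.0 twist -20.8
0.8 242.38845144356955 207.50918635170603
```

Emit:
{"op": "arm_command", "data": {
  "deltas": [
    [0.02,0,0.003,0],
    [0.04,0,0.004,0],
    [0.045,0,0.005,0],
    [0.045,0,0.005,0],
    [0.045,0,0.005,0]
  ]
}}

```text
time: 11.65
tool_pos: [503.2, -71.5, 161.5]
tcp_rot: [-1.574, -0.0, -1.846]
contact_force: [-0.2, 0.1, -1.1]
grip_width: 92.1
```

Emit:
{"op": "arm_command", "data": {
  "deltas": [
    [0.045,0,0.005,0],
    [0.045,0,0.005,0],
    [0.045,0,0.005,0],
    [0.045,0,0.005,0],
    [0.03,0,0.001,-8]
  ]
}}

```text
time: 12.15
tool_pos: [466.2, -280.4, 161.4]
tcp_rot: [-1.573, 0.001, -1.707]
contact_force: [-0.4, -0.1, -0.1]
grip_width: 91.8
```

Emit:
{"op": "arm_command", "data": {
  "deltas": [
    [0,0,0,-8],
    [0,0,0,-4.8],
    [0,0,0,0],
    [0,0,0,0],
    [0,0,0,0]
  ]
}}

```text
time: 12.65
tool_pos: [467.4, -277.6, 162.3]
tcp_rot: [-1.572, 0.001, -1.485]
contact_force: [0.7, 1.0, -0.0]
grip_width: 91.7
```

```bash
python3 -c "
from h import *
to(470,-279.5,45,5)
p=vision.capture('wrist');save(p,'w4')"
```

```text
t 12.65 pos [ 467.4 -277.6  162.3] yaw 4.9 tilt [-0.001 -1.    -0.001] w 91.7 F [ 0.7  1.  -0. ]
now axes [  2.2 117.3   2.5] | after turn 2.2 117.3 2.4 twist -0.1
```

View pics/w4.png

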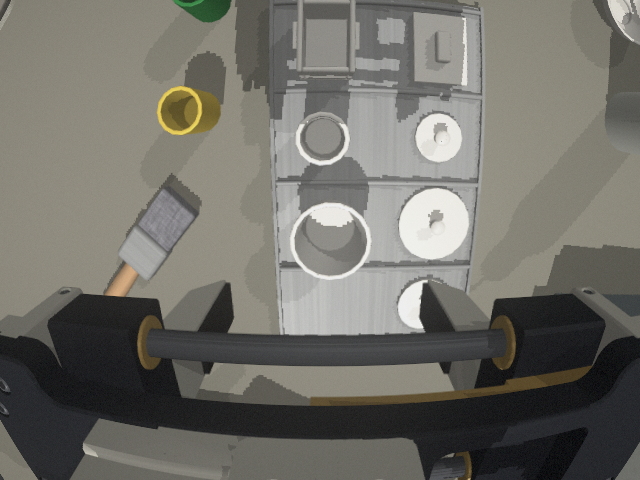

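The wide rim is at (330,241), the straight rim at (322,138) and the oblong at about (327,38). The tall place is empty and its lid lies undisturbed at (418,303).

```bash
python3 -c "
from h import *
P,M,o=pose();p=vision.capture('wrist')
for u,v,z in [(330,241,56),(322,138,62),(327,37,56)]: print(wray(p,u,v,z,P,M).round(1))
to(470,-279.5,36,5)"
```

```text
[ 470.8 -278.5   56. ]
[ 458.9 -205.1   62. ]
[ 456.1 -134.3   56. ]
t 12.75 pos [ 467.6 -277.6  162.6] yaw 5.0 tilt [-0. -1. -0.] w 91.9 F [-0.3 -1.1  0.1]
now axes [  2.1 126.6   2.3] | after turn 2.1 126.6 2.2 twist -0.0
```

Emit:
{"op": "arm_command", "data": {
  "deltas": [
    [0.0015,0.025,0.0027,0],
    [0,0.04,0,0],
    [0,0.035,0,0],
    [0,0.02,0,0],
    [0,0.006,0,0]
  ]
}}

```text
time: 13.25
tool_pos: [469.2, -278.1, 34.5]
tcp_rot: [-1.574, 0.003, -1.484]
contact_force: [0.1, 0.6, -0.2]
grip_width: 91.8
```

Emit:
{"op": "arm_command", "data": {
  "deltas": [
    [0,0,0,0],
    [0,0,0,0],
    [0,0,0,0],
    [0,0,0,0],
    [0,0,0,0]
  ],
  "claw": 255
}}

```text
time: 13.75
tool_pos: [470.7, -279.5, 37.7]
tcp_rot: [-1.57, -0.001, -1.484]
contact_force: [-0.5, 1.0, 4.5]
grip_width: 57.5
```

Emit:
{"op": "arm_command", "data": {
  "deltas": [
    [0,0,0,0],
    [0,0,0,0],
    [0,0,0,0],
    [0,0,0,0]
  ]
}}

```text
time: 14.15
tool_pos: [470.7, -279.5, 37.7]
tcp_rot: [-1.57, -0.001, -1.484]
contact_force: [-1.1, 1.3, 5.9]
grip_width: 57.4
```

Emit:
{"op": "arm_command", "data": {
  "deltas": [
    [0,-0.01,0,0],
    [0,-0.02,0,0],
    [0,-0.04,0,0],
    [0,-0.04,0,0],
    [0,-0.01,0,0]
  ]
}}

```text
time: 14.65
tool_pos: [472.0, -280.5, 161.7]
tcp_rot: [-1.565, -0.005, -1.484]
contact_force: [0.9, 0.7, -0.3]
grip_width: 56.8
```

```bash
python3 -c "
from h import *
to(558,198.3,160,-15.8)"
```

```text
t 14.65 pos [ 472.  -280.5  161.7] yaw 5.0 tilt [ 0.005 -1.     0.006] w 56.8 F [ 0.9  0.7 -0.3]
now axes [-4.695e+02 -2.000e-01  1.273e+02] | after turn -484.1 1.7 -47.6 twist 20.8
```

Emit:
{"op": "arm_command", "data": {
  "deltas": [
    [-0.015,0,0.004,0],
    [-0.03,0,0.008,0],
    [-0.04,0,0.0108,0],
    [-0.04,0,0.0108,0],
    [-0.04,0,0.0108,0]
  ]
}}

```text
time: 15.15
tool_pos: [499.0, -108.2, 154.9]
tcp_rot: [-1.574, 0.002, -1.484]
contact_force: [0.4, -0.3, -0.4]
grip_width: 57.1
```

Emit:
{"op": "arm_command", "data": {
  "deltas": [
    [-0.04,0,0.0108,0],
    [-0.04,0,0.0108,0],
    [-0.04,0,0.0108,0],
    [-0.04,0,0.0108,0],
    [-0.04,0,0.0108,0]
  ]
}}

```text
time: 15.65
tool_pos: [535.0, 95.5, 154.8]
tcp_rot: [-1.575, 0.0, -1.483]
contact_force: [1.5, -0.8, -1.1]
grip_width: 57.2
```

Emit:
{"op": "arm_command", "data": {
  "deltas": [
    [-0.04,0,0.0108,0],
    [-0.035,0,0.0095,0],
    [-0.02,0,0.0055,0],
    [-0.0095,0,0.0026,5],
    [0,0,0,6]
  ]
}}

```text
time: 16.15
tool_pos: [554.0, 201.9, 154.3]
tcp_rot: [-1.575, -0.001, -1.677]
contact_force: [0.2, 0.4, -1.1]
grip_width: 56.9
```

Emit:
{"op": "arm_command", "data": {
  "deltas": [
    [0,0,0,6],
    [0,0,0,3.8],
    [0,0,0,0],
    [0,0,0,0],
    [0,0,0,0]
  ]
}}

```text
time: 16.65
tool_pos: [555.3, 199.7, 156.0]
tcp_rot: [-1.572, -0.001, -1.845]
contact_force: [0.3, 0.3, -0.2]
grip_width: 57.0
```

```bash
python3 -c "
from h import *
to(558,198.3,46,-15.8)
p=vision.capture('wrist');save(p,'w5')"
```

```text
t 16.65 pos [555.3 199.7 156. ] yaw -15.7 tilt [ 0.001 -1.    -0.001] w 57.0 F [ 0.3  0.3 -0.2]
now axes [  0.5 110.    3.1] | after turn 0.6 110.0 3.0 twist 0.1
```

View pics/w5.png

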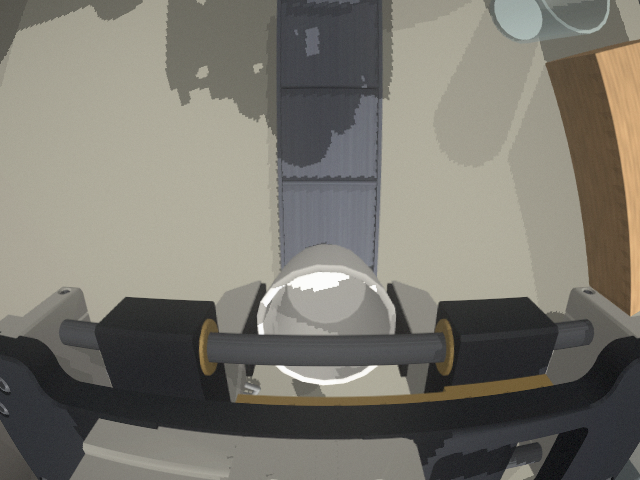

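Wide is held level over seat 2, with the carrier edges at u≈281 and 379. Descending.

Emit:
{"op": "arm_command", "data": {
  "deltas": [
    [0.0005,0.025,0.003,0],
    [0,0.035,0,0],
    [0,0.025,0,0],
    [0,0.01,0,0],
    [0,0.005,0,0]
  ]
}}

```text
time: 17.2
tool_pos: [558.3, 198.1, 56.0]
tcp_rot: [-1.572, -0.001, -1.847]
contact_force: [0.6, 0.3, -1.1]
grip_width: 56.9
```

Emit:
{"op": "arm_command", "data": {
  "deltas": [
    [0,0,0,0],
    [0,0,0,0],
    [0,0,0,0]
  ]
}}

```text
time: 17.5
tool_pos: [559.4, 198.4, 58.1]
tcp_rot: [-1.569, 0.001, -1.847]
contact_force: [-0.5, -0.4, -0.3]
grip_width: 57.1
```

```bash
python3 -c "
from h import *
to(558,198.3,46,-15.8)"
```

```text
t 17.5 pos [559.4 198.4  58.1] yaw -15.8 tilt [-0.001 -1.     0.002] w 57.1 F [-0.5 -0.4 -0.3]
now axes [ 0.5 12.1 -1.4] | after turn 0.5 12.1 -1.4 twist -0.0
```

Emit:
{"op": "arm_command", "data": {
  "deltas": [
    [0,0.005,-0.001,0],
    [0,0.004,0,0],
    [0,0.002,0,0],
    [0,0,0,0],
    [0,0,0,0]
  ]
}}

```text
time: 18.0
tool_pos: [557.5, 198.5, 45.7]
tcp_rot: [-1.571, -0.0, -1.847]
contact_force: [-0.9, -0.1, 0.9]
grip_width: 57.3
```

Emit:
{"op": "arm_command", "data": {
  "deltas": [
    [0,0.0005,0,0],
    [0,0.0005,0,0],
    [0,0,0,0],
    [0,0,0,0]
  ]
}}

```text
time: 18.4
tool_pos: [557.6, 198.6, 45.7]
tcp_rot: [-1.571, 0.0, -1.847]
contact_force: [-3.0, -0.7, 8.6]
grip_width: 56.8
```

Contact is made at the expected height. Release, retreat, and go for the straight one at (459,-205.5).

Emit:
{"op": "arm_command", "data": {
  "deltas": [
    [0,0,0,0],
    [0,0,0,0],
    [0,0,0,0],
    [0,0,0,0],
    [0,0,0,0]
  ],
  "claw": 0
}}

```text
time: 18.9
tool_pos: [557.7, 198.4, 44.6]
tcp_rot: [-1.571, -0.0, -1.847]
contact_force: [-0.0, 0.5, 0.1]
grip_width: 90.3
```

Emit:
{"op": "arm_command", "data": {
  "deltas": [
    [0,-0.01,0,0],
    [0,-0.03,0,0],
    [0,-0.04,0,0],
    [0,-0.03,0,0],
    [0,0,0,0]
  ]
}}

```text
time: 19.4
tool_pos: [560.3, 199.1, 160.5]
tcp_rot: [-1.562, 0.005, -1.847]
contact_force: [-0.0, 0.4, 0.7]
grip_width: 91.7
```

```bash
python3 -c "
from h import *
to(459,-205.5,155,5)"
```

```text
t 19.4 pos [560.3 199.1 160.5] yaw -15.8 tilt [-0.005 -1.     0.009] w 91.7 F [-0.   0.4  0.7]
now axes [416.9   3.7  12.7] | after turn 394.3 5.5 -136.2 twist -20.8
```

Emit:
{"op": "arm_command", "data": {
  "deltas": [
    [0.02,0,0.001,0],
    [0.04,0,0.0015,0],
    [0.045,0,0.0015,0],
    [0.045,0,0.0015,0],
    [0.045,0,0.0015,0]
  ]
}}

```text
time: 19.9
tool_pos: [510.3, 7.6, 154.6]
tcp_rot: [-1.571, -0.0, -1.846]
contact_force: [0.5, -0.0, -0.2]
grip_width: 91.5
```

Emit:
{"op": "arm_command", "data": {
  "deltas": [
    [0.045,0,0.0015,0],
    [0.045,0,0.0015,0],
    [0.045,0,0.0015,0],
    [0.045,0,0.0015,0],
    [0.03,0,0.0015,0]
  ]
}}

```text
time: 20.4
tool_pos: [460.1, -197.6, 154.7]
tcp_rot: [-1.571, -0.0, -1.848]
contact_force: [0.3, 0.4, 0.5]
grip_width: 92.3
```

Emit:
{"op": "arm_command", "data": {
  "deltas": [
    [0.012,0,0.001,-8],
    [0,0,0,-8],
    [0,0,0,-4.8],
    [0,0,0,0],
    [0,0,0,0]
  ]
}}

```text
time: 20.9
tool_pos: [458.8, -206.8, 154.7]
tcp_rot: [-1.571, 0.0, -1.486]
contact_force: [-0.5, -0.3, -0.9]
grip_width: 91.6
```

```bash
python3 -c "
from h import *
to(459,-205.5,39,5)
P,M,o=pose();p=vision.capture('wrist')
for n in ['straight_mid','oblong_mid']:
  for d in vision.find_in(p,n)[:3]:
    G=np.array(p['mount']); print(n,round(d['confidence'],2),(P+M@(G[:3,:3]@np.array(d['xyz'])+G[:3,3])).round(1))"
```

```text
t 20.9 pos [ 458.8 -206.8  154.7] yaw 4.9 tilt [-0. -1. -0.] w 91.6 F [-0.5 -0.3 -0.9]
now axes [ -1.3 115.7   0.3] | after turn -1.3 115.7 0.3 twist -0.1
straight_mid 0.96 [ 457.8 -210.6   43.2]
straight_mid 0.93 [ 348.8 -191.4   35.9]
straight_mid 0.66 [350.  -94.7  42.4]
oblong_mid 0.65 [ 454.6 -134.1   18.5]
```

Emit:
{"op": "arm_command", "data": {
  "deltas": [
    [-0.001,0.025,0,0],
    [0,0.04,0,0],
    [0,0.03,0,0],
    [0,0.015,0,0],
    [0,0.005,0,0]
  ]
}}

```text
time: 21.55
tool_pos: [458.0, -205.2, 38.1]
tcp_rot: [-1.573, 0.002, -1.484]
contact_force: [-0.0, 1.0, -0.6]
grip_width: 91.6
```

Emit:
{"op": "arm_command", "data": {
  "deltas": [
    [0,0,0,0],
    [0,0,0,0],
    [0,0,0,0],
    [0,0,0,0],
    [0,0,0,0]
  ],
  "claw": 255
}}

```text
time: 22.05
tool_pos: [459.1, -206.1, 40.4]
tcp_rot: [-1.57, -0.001, -1.484]
contact_force: [-0.4, 0.2, 0.3]
grip_width: 56.3
```

Emit:
{"op": "arm_command", "data": {
  "deltas": [
    [0,0,0,0],
    [0,0,0,0],
    [0,0,0,0],
    [0,0,0,0],
    [0,0,0,0]
  ]
}}

```text
time: 22.55
tool_pos: [458.9, -206.0, 39.9]
tcp_rot: [-1.571, -0.0, -1.484]
contact_force: [0.1, -0.4, 1.1]
grip_width: 34.9
```

Emit:
{"op": "arm_command", "data": {
  "deltas": [
    [0,0,0,0]
  ]
}}

```text
time: 22.65
tool_pos: [458.9, -206.0, 39.8]
tcp_rot: [-1.571, -0.0, -1.484]
contact_force: [0.0, 0.3, 1.3]
grip_width: 35.2
```

Emit:
{"op": "arm_command", "data": {
  "deltas": [
    [0,-0.01,0,0],
    [0,-0.02,0,0],
    [0,-0.04,0,0],
    [0,-0.04,0,0],
    [0,-0.008,0,0]
  ]
}}

```text
time: 23.15
tool_pos: [460.8, -207.1, 162.8]
tcp_rot: [-1.564, -0.005, -1.484]
contact_force: [-0.5, -0.5, -0.3]
grip_width: 35.2
```

```bash
python3 -c "
from h import *
to(578.7,271,160,-15.8)"
```

```text
t 23.15 pos [ 460.8 -207.1  162.8] yaw 5.0 tilt [ 0.005 -1.     0.007] w 35.2 F [-0.5 -0.5 -0.3]
now axes [-466.1    1.4  159. ] | after turn -492.2 2.8 -16.8 twist 20.8
```

Emit:
{"op": "arm_command", "data": {
  "deltas": [
    [-0.015,0,0.005,0],
    [-0.03,0,0.0102,0],
    [-0.04,0,0.0136,0],
    [-0.04,0,0.0136,0],
    [-0.04,0,0.0136,0]
  ]
}}

```text
time: 23.65
tool_pos: [500.2, -35.2, 157.7]
tcp_rot: [-1.571, 0.0, -1.484]
contact_force: [0.6, -0.1, -0.8]
grip_width: 34.9
```

Emit:
{"op": "arm_command", "data": {
  "deltas": [
    [-0.04,0,0.0136,0],
    [-0.04,0,0.0136,0],
    [-0.04,0,0.0136,0],
    [-0.04,0,0.0136,0],
    [-0.04,0,0.0136,0]
  ]
}}

```text
time: 24.15
tool_pos: [550.4, 170.2, 157.5]
tcp_rot: [-1.572, -0.0, -1.484]
contact_force: [0.5, -1.1, -0.7]
grip_width: 34.8
```

Emit:
{"op": "arm_command", "data": {
  "deltas": [
    [-0.04,0,0.0136,0],
    [-0.035,0,0.012,0],
    [-0.02,0,0.007,0],
    [-0.006,0,0.003,5],
    [0,0,0,6]
  ]
}}

```text
time: 24.65
tool_pos: [576.9, 273.6, 157.0]
tcp_rot: [-1.572, -0.0, -1.678]
contact_force: [0.8, -0.0, -0.9]
grip_width: 35.2
```

Emit:
{"op": "arm_command", "data": {
  "deltas": [
    [0,0,0,6],
    [0,0,0,3.8],
    [0,0,0,0],
    [0,0,0,0],
    [0,0,0,0]
  ]
}}

```text
time: 25.15
tool_pos: [577.3, 272.1, 157.6]
tcp_rot: [-1.571, -0.0, -1.846]
contact_force: [-0.3, -0.3, -0.1]
grip_width: 34.7
```

```bash
python3 -c "
from h import *
to(578.7,271,48,-15.8)
p=vision.capture('wrist');save(p,'w6')
p=vision.capture('scene');save(p,'s6')"
```

```text
t 25.15 pos [577.3 272.1 157.6] yaw -15.7 tilt [ 0. -1. -0.] w 34.7 F [-0.3 -0.3 -0.1]
now axes [  0.6 109.6   1.7] | after turn 0.6 109.6 1.7 twist 0.1
```

View pics/s6.png

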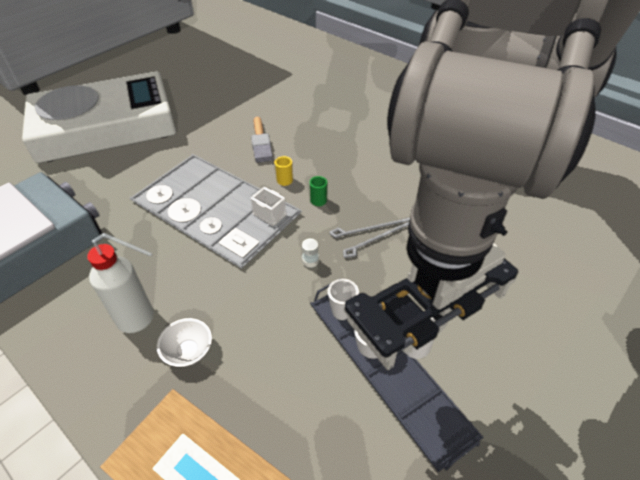

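The tall stands upright at (342,298) with the wide beside it at (370,340), and all four lids are in place. Setting the straight one down.

Emit:
{"op": "arm_command", "data": {
  "deltas": [
    [0.0005,0.025,0.0015,0],
    [0,0.035,0,0],
    [0,0.025,0,0],
    [0,0.01,0,0],
    [0,0.004,0,0]
  ]
}}

```text
time: 25.75
tool_pos: [578.3, 271.1, 57.9]
tcp_rot: [-1.572, -0.001, -1.847]
contact_force: [-0.2, 0.4, 0.3]
grip_width: 35.0
```

Emit:
{"op": "arm_command", "data": {
  "deltas": [
    [0,0,0,0],
    [0,0,0,0],
    [0,0,0,0]
  ]
}}

```text
time: 26.05
tool_pos: [579.5, 271.6, 60.2]
tcp_rot: [-1.569, 0.001, -1.847]
contact_force: [0.1, -0.6, 0.6]
grip_width: 35.1
```

```bash
python3 -c "
from h import *
to(578.7,271,48,-15.8)"
```

```text
t 26.05 pos [579.5 271.6  60.2] yaw -15.8 tilt [-0.001 -1.     0.002] w 35.1 F [ 0.1 -0.6  0.6]
now axes [ 0.8 12.2 -0.6] | after turn 0.7 12.2 -0.6 twist -0.0
```

Emit:
{"op": "arm_command", "data": {
  "deltas": [
    [0,0.005,0,0],
    [0,0.004,0,0],
    [0,0.002,0,0],
    [0,0,0,0],
    [0,0,0,0]
  ]
}}

```text
time: 26.55
tool_pos: [578.5, 271.2, 47.9]
tcp_rot: [-1.571, -0.0, -1.847]
contact_force: [-2.1, -0.0, 2.3]
grip_width: 35.1
```

Emit:
{"op": "arm_command", "data": {
  "deltas": [
    [0,0.0005,0,0],
    [0,0.0005,0,0],
    [0,0,0,0],
    [0,0,0,0]
  ]
}}

```text
time: 26.95
tool_pos: [578.5, 271.3, 47.9]
tcp_rot: [-1.571, -0.0, -1.847]
contact_force: [-4.4, -0.3, 9.3]
grip_width: 34.7
```

Emit:
{"op": "arm_command", "data": {
  "deltas": [
    [0,0,0,0],
    [0,0,0,0],
    [0,0,0,0],
    [0,0,0,0],
    [0,0,0,0]
  ],
  "claw": 0
}}

```text
time: 27.45
tool_pos: [578.7, 271.2, 46.6]
tcp_rot: [-1.571, -0.0, -1.847]
contact_force: [0.7, 0.3, -0.9]
grip_width: 70.6
```

Emit:
{"op": "arm_command", "data": {
  "deltas": [
    [0,0,0,0],
    [0,-0.01,0,0],
    [0,-0.03,0,0],
    [0,-0.04,0,0],
    [0,-0.03,0,0]
  ]
}}

```text
time: 27.95
tool_pos: [579.2, 271.5, 159.9]
tcp_rot: [-1.569, 0.001, -1.847]
contact_force: [0.7, 0.5, 0.0]
grip_width: 91.9
```

```bash
python3 -c "
from h import *
to(454.5,-131,157,5)"
```

```text
t 27.95 pos [579.2 271.5 159.9] yaw -15.8 tilt [-0.001 -1.     0.002] w 91.9 F [0.7 0.5 0. ]
now axes [421.2   2.3 -10.3] | after turn 390.1 2.9 -159.3 twist -20.8
```

Emit:
{"op": "arm_command", "data": {
  "deltas": [
    [0.02,0,-0.0005,0],
    [0.04,0,-0.001,0],
    [0.045,0,-0.001,0],
    [0.045,0,-0.001,0],
    [0.045,0,-0.001,0]
  ]
}}

```text
time: 28.45
tool_pos: [520.6, 83.5, 157.7]
tcp_rot: [-1.569, 0.0, -1.846]
contact_force: [0.8, -0.9, -0.2]
grip_width: 91.7
```

Emit:
{"op": "arm_command", "data": {
  "deltas": [
    [0.045,0,-0.001,0],
    [0.045,0,-0.001,0],
    [0.045,0,-0.001,0],
    [0.045,0,-0.001,0],
    [0.03,0,-0.001,0]
  ]
}}

```text
time: 28.95
tool_pos: [458.4, -118.3, 157.8]
tcp_rot: [-1.569, -0.001, -1.848]
contact_force: [0.1, -0.3, 0.2]
grip_width: 92.1
```

Emit:
{"op": "arm_command", "data": {
  "deltas": [
    [0.016,0,-0.0005,-8],
    [0,0,0,-8],
    [0,0,0,-4.8],
    [0,0,0,0],
    [0,0,0,0]
  ]
}}

```text
time: 29.45
tool_pos: [454.5, -131.1, 157.3]
tcp_rot: [-1.57, -0.0, -1.486]
contact_force: [-0.4, 0.7, -1.2]
grip_width: 91.5
```

```bash
python3 -c "
from h import *
to(454.5,-131,40,5)
p=vision.capture('wrist');save(p,'w7')"
```

```text
t 29.45 pos [ 454.5 -131.1  157.3] yaw 4.9 tilt [ 0.    -1.     0.001] w 91.5 F [-0.4  0.7 -1.2]
now axes [-1.000e-01  1.173e+02 -0.000e+00] | after turn -0.1 117.3 0.1 twist -0.1
```

View pics/w7.png

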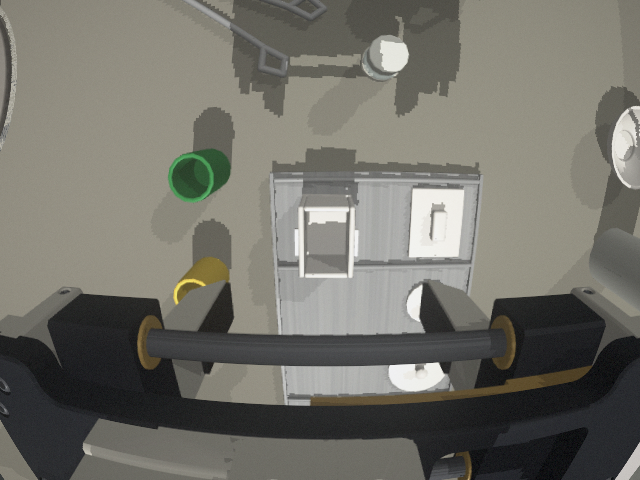

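The oblong rim corners are at about (300,276), (353,276), (303,207) and (350,207). It is aligned with the tool, and the green and yellow cups and the vial are clear of the path.

```bash
python3 -c "
from h import *
P,M,o=pose();p=vision.capture('wrist')
q=[wray(p,u,v,56,P,M) for u,v in [(300,276),(353,276),(303,207),(350,207)]]
print(np.round(q,1),np.mean(q,0).round(1),np.linalg.norm(q[0]-q[1]),np.linalg.norm(q[0]-q[2]))
i=cv2.resize(p['img'][160:300,250:400],None,fx=4,fy=4);cv2.imwrite('pics/w7c.png',i[:,:,::-1])"
```

```text
[[ 438.  -159.2   56. ]
 [ 477.  -155.9   56. ]
 [ 436.8 -107.1   56. ]
 [ 469.3 -104.4   56. ]] [ 455.3 -131.6   56. ] 39.08849369623856 52.06782484356809
```

View pics/w7c.png

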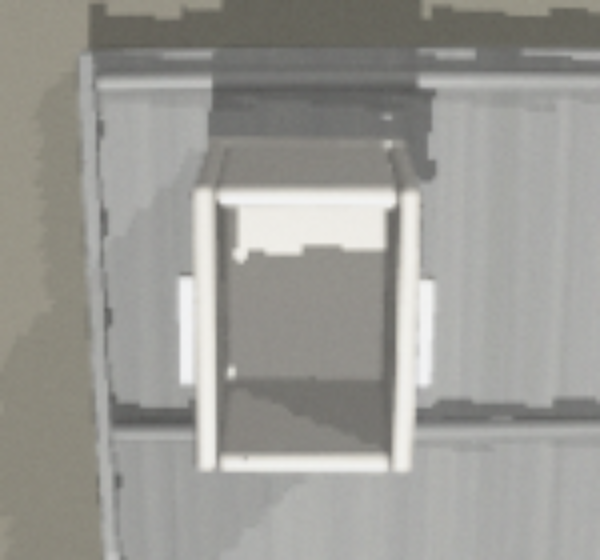

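Emit:
{"op": "arm_command", "data": {
  "deltas": [
    [0.0005,0.025,0.001,0],
    [0,0.04,0,0],
    [0,0.035,0,0],
    [0,0.016,0,0],
    [0,0.005,0,0]
  ]
}}

```text
time: 30.05
tool_pos: [454.3, -130.8, 34.1]
tcp_rot: [-1.574, 0.002, -1.485]
contact_force: [-0.3, -1.1, 0.8]
grip_width: 91.8
```

Emit:
{"op": "arm_command", "data": {
  "deltas": [
    [0,0,0,0],
    [0,0,0,0],
    [0,0,0,0],
    [0,0,0,0],
    [0,0,0,0]
  ],
  "claw": 255
}}

```text
time: 30.55
tool_pos: [455.7, -131.6, 36.4]
tcp_rot: [-1.57, -0.001, -1.484]
contact_force: [0.7, -0.0, -0.2]
grip_width: 56.5
```

Emit:
{"op": "arm_command", "data": {
  "deltas": [
    [0,0,0,0],
    [0,0,0,0],
    [0,0,0,0],
    [0,0,0,0],
    [0,0,0,0]
  ]
}}

```text
time: 31.05
tool_pos: [455.4, -131.5, 36.0]
tcp_rot: [-1.571, -0.0, -1.484]
contact_force: [-1.8, -0.5, 3.4]
grip_width: 40.2
```

Emit:
{"op": "arm_command", "data": {
  "deltas": [
    [0,0,0,0]
  ]
}}

```text
time: 31.15
tool_pos: [455.4, -131.5, 35.9]
tcp_rot: [-1.571, -0.0, -1.484]
contact_force: [-1.4, 0.4, 4.2]
grip_width: 39.7
```

Emit:
{"op": "arm_command", "data": {
  "deltas": [
    [0,-0.01,0,0],
    [0,-0.02,0,0],
    [0,-0.04,0,0],
    [0,-0.04,0,0],
    [0,-0.012,0,0]
  ]
}}

```text
time: 31.65
tool_pos: [457.0, -132.2, 162.1]
tcp_rot: [-1.565, -0.003, -1.484]
contact_force: [0.7, -0.2, -1.2]
grip_width: 39.9
```

```bash
python3 -c "
from h import *
to(599,343.3,160,-15.8)"
```

```text
t 31.65 pos [ 457.  -132.2  162.1] yaw 5.0 tilt [ 0.003 -1.     0.006] w 39.9 F [ 0.7 -0.2 -1.2]
now axes [-461.3    1.6  182.8] | after turn -496.2 2.1 7.1 twist 20.8
```

Emit:
{"op": "arm_command", "data": {
  "deltas": [
    [-0.015,0,0.006,0],
    [-0.03,0,0.012,0],
    [-0.04,0,0.016,0],
    [-0.04,0,0.016,0],
    [-0.04,0,0.016,0]
  ]
}}

```text
time: 32.15
tool_pos: [506.9, 40.2, 158.3]
tcp_rot: [-1.57, -0.0, -1.484]
contact_force: [0.2, -0.5, -1.0]
grip_width: 39.9
```

Emit:
{"op": "arm_command", "data": {
  "deltas": [
    [-0.04,0,0.016,0],
    [-0.04,0,0.016,0],
    [-0.04,0,0.016,0],
    [-0.04,0,0.016,0],
    [-0.04,0,0.016,0]
  ]
}}

```text
time: 32.65
tool_pos: [569.1, 246.6, 158.2]
tcp_rot: [-1.571, -0.0, -1.484]
contact_force: [0.2, -1.0, 0.1]
grip_width: 40.0
```

Emit:
{"op": "arm_command", "data": {
  "deltas": [
    [-0.04,0,0.016,0],
    [-0.035,0,0.014,0],
    [-0.02,0,0.008,0],
    [-0.001,0,0,5],
    [0,0,0,6]
  ]
}}

```text
time: 33.15
tool_pos: [598.1, 344.8, 157.5]
tcp_rot: [-1.572, -0.001, -1.678]
contact_force: [-0.4, 0.1, -1.2]
grip_width: 40.0
```

Emit:
{"op": "arm_command", "data": {
  "deltas": [
    [0,0,0,6],
    [0,0,0,3.8],
    [0,0,0,0],
    [0,0,0,0],
    [0,0,0,0]
  ]
}}

```text
time: 33.65
tool_pos: [598.5, 343.7, 157.8]
tcp_rot: [-1.571, -0.0, -1.845]
contact_force: [0.7, 1.1, -1.9]
grip_width: 39.4
```

```bash
python3 -c "
from h import *
to(599,343.3,44.2,-15.8)
p=vision.capture('wrist');save(p,'w8')"
```

```text
t 33.65 pos [598.5 343.7 157.8] yaw -15.7 tilt [ 0. -1. -0.] w 39.4 F [ 0.7  1.1 -1.9]
now axes [  0.2 113.6   0.6] | after turn 0.3 113.6 0.6 twist 0.1
```

View pics/w8.png

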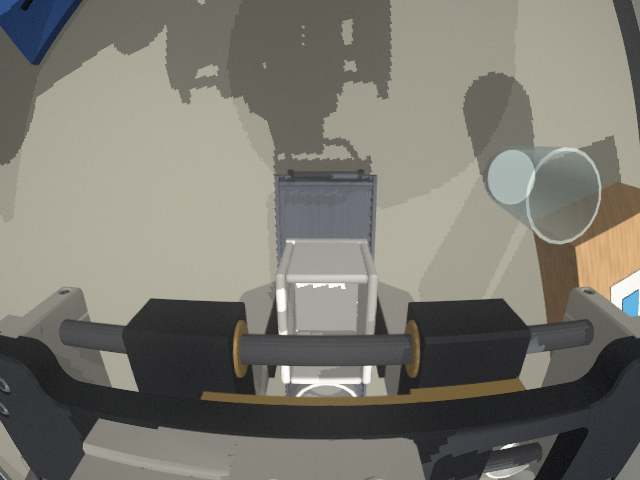

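```bash
python3 -c "
from h import *
P,M,o=pose();p=vision.capture('wrist')
c=np.array([568.5,235]);x=np.array([np.cos(.277),-np.sin(.277)]);y=np.array([np.sin(.277),np.cos(.277)])
for u,v,z in [(277,178,22),(376,178,22),(512,178,3),(565,195,80),(565,195,100)]:
  w=wray(p,u,v,z,P,M);d=w[:2]-c;print(w.round(1),'carrier frame',(x@d).round(1),(y@d).round(1))"
```

```text
[573.  393.4  22. ] carrier frame -39.0 153.6
[647.2 372.5  22. ] carrier frame 38.1 153.8
[771.2 339.1   3. ] carrier frame 166.5 155.6
[776.6 338.   80. ] carrier frame 172.0 156.0
[763.  345.5 100. ] carrier frame 156.9 159.4
```

Emit:
{"op": "arm_command", "data": {
  "deltas": [
    [0,0.025,0.0005,0],
    [0,0.035,0,0],
    [0,0.027,0,0],
    [0,0.012,0,0],
    [0,0.004,0,0]
  ]
}}

```text
time: 34.25
tool_pos: [598.5, 343.3, 53.4]
tcp_rot: [-1.573, -0.002, -1.847]
contact_force: [0.3, -0.3, -0.5]
grip_width: 39.4
```

Emit:
{"op": "arm_command", "data": {
  "deltas": [
    [0,0,0,0],
    [0,0,0,0],
    [0,0,0,0]
  ]
}}

```text
time: 34.55
tool_pos: [599.9, 344.0, 56.5]
tcp_rot: [-1.569, 0.002, -1.847]
contact_force: [-0.1, -0.5, -0.6]
grip_width: 39.8
```

```bash
python3 -c "
from h import *
to(599,343,44.2,-15.8)"
```

```text
t 34.55 pos [599.9 344.   56.5] yaw -15.8 tilt [-0.002 -1.     0.002] w 39.8 F [-0.1 -0.5 -0.6]
now axes [ 1.2 12.3 -0.6] | after turn 1.2 12.3 -0.6 twist -0.0
```

Emit:
{"op": "arm_command", "data": {
  "deltas": [
    [0.001,0.005,0,0],
    [0,0.004,0,0],
    [0,0.002,0,0],
    [0,0,0,0],
    [0,0,0,0]
  ]
}}

```text
time: 35.05
tool_pos: [598.7, 342.5, 44.0]
tcp_rot: [-1.571, -0.0, -1.847]
contact_force: [-1.5, -1.7, 3.3]
grip_width: 39.6
```

Emit:
{"op": "arm_command", "data": {
  "deltas": [
    [0,0.0005,0,0],
    [0,0.0005,0,0],
    [0,0,0,0],
    [0,0,0,0]
  ]
}}

```text
time: 35.45
tool_pos: [598.7, 342.6, 44.0]
tcp_rot: [-1.571, -0.0, -1.847]
contact_force: [-3.8, -3.0, 8.7]
grip_width: 39.7
```

Emit:
{"op": "arm_command", "data": {
  "deltas": [
    [0,0,0,0],
    [0,0,0,0],
    [0,0,0,0],
    [0,0,0,0],
    [0,0,0,0]
  ],
  "claw": 0
}}

```text
time: 35.95
tool_pos: [598.8, 342.6, 42.5]
tcp_rot: [-1.571, -0.0, -1.847]
contact_force: [-0.3, 0.1, -0.1]
grip_width: 75.5
```

Emit:
{"op": "arm_command", "data": {
  "deltas": [
    [0,0,0,0],
    [0,-0.01,0,0],
    [0,-0.03,0,0],
    [0,-0.04,0,0],
    [0,-0.04,0,0]
  ]
}}

```text
time: 36.45
tool_pos: [598.6, 342.6, 164.6]
tcp_rot: [-1.571, -0.0, -1.847]
contact_force: [1.1, 0.0, 0.4]
grip_width: 91.7
```

Emit:
{"op": "arm_command", "data": {
  "deltas": [
    [0.02,0,-0.01,0],
    [0.045,0,-0.02,0],
    [0.045,0,-0.02,0],
    [0.045,0,-0.02,0],
    [0.045,0,-0.02,0]
  ]
}}

```text
time: 36.95
tool_pos: [456.4, 173.5, 163.6]
tcp_rot: [-1.569, 0.0, -1.846]
contact_force: [0.8, -0.9, 0.2]
grip_width: 91.8
```

Emit:
{"op": "arm_command", "data": {
  "deltas": [
    [0.045,0,-0.005,0],
    [0.045,0,0,0],
    [0.045,0,0,0],
    [0.045,0,0,0],
    [0.02,0,0,0]
  ]
}}

```text
time: 37.45
tool_pos: [397.6, -18.8, 163.7]
tcp_rot: [-1.569, -0.001, -1.849]
contact_force: [-0.0, 0.7, -0.0]
grip_width: 91.7
```

```bash
python3 -c "
from h import *
c=np.array([568.5,235]);x=np.array([np.cos(.277),-np.sin(.277)]);y=np.array([np.sin(.277),np.cos(.277)])
to(599,343,44.2,-15.8)
for n in MOD:
    if 'mid' in n: MOD[n][:,2]+=8
S={'tall_mid':(538,126.8,0),'wide_mid':(558.2,198.9,0),'straight_mid':(578.7,271,0),'oblong_mid':(599,343,-.277)}
ims=[]
for cam in ['top','scene']:
    p=vision.capture(cam);ims.append(p['img'])
    for n,q in S.items():
        for d in vision.regions_of(p,n)[:4]:
            m=np.array(d['mask']);ys,xs=np.nonzero(m);u=proj(p,[q[0],q[1],40])
            if np.hypot(xs.mean()-u[0],ys.mean()-u[1])<18:
                r,s=fit(p,n,m,q,n=='oblong_mid');e=r[:2]-np.array(q[:2]);print(cam,n,'err x,y',(x@e).round(1),(y@e).round(1),r[2:],round(s,3),round(d['confidence'],2));break
A=cv2.resize(ims[0][140:300,70:530],(800,278));B=cv2.resize(ims[1][140:480,120:520],(376,320))
C=np.zeros((598,800,3),np.uint8);C[:278]=A;C[278:,:376]=B;B2=cv2.resize(ims[1][265:480,290:510],(327,320));C[278:,400:727]=B2
cv2.imwrite('pics/f.png',C[:,:,::-1])"
```

```text
t 37.45 pos [397.6 -18.8 163.7] yaw -15.9 tilt [ 0.001 -1.     0.002] w 91.7 F [-0.   0.7 -0. ]
now axes [-403.3  119.4   94.1] | after turn -403.0 119.5 95.3 twist -0.1
top wide_mid err x,y -0.6 0.4 [] 0.952 0.94
top straight_mid err x,y -1.8 1.1 [] 0.891 0.67
top oblong_mid err x,y -0.2 0.2 [-0.31303533] 0.952 0.79
scene tall_mid err x,y 4.5 0.6 [] 0.952 0.57
scene wide_mid err x,y -0.4 0.3 [] 0.968 0.55
scene straight_mid err x,y -1.0 1.1 [] 0.943 0.68
scene oblong_mid err x,y -0.5 -1.4 [-0.25650472] 0.956 0.77
```

View pics/f.png

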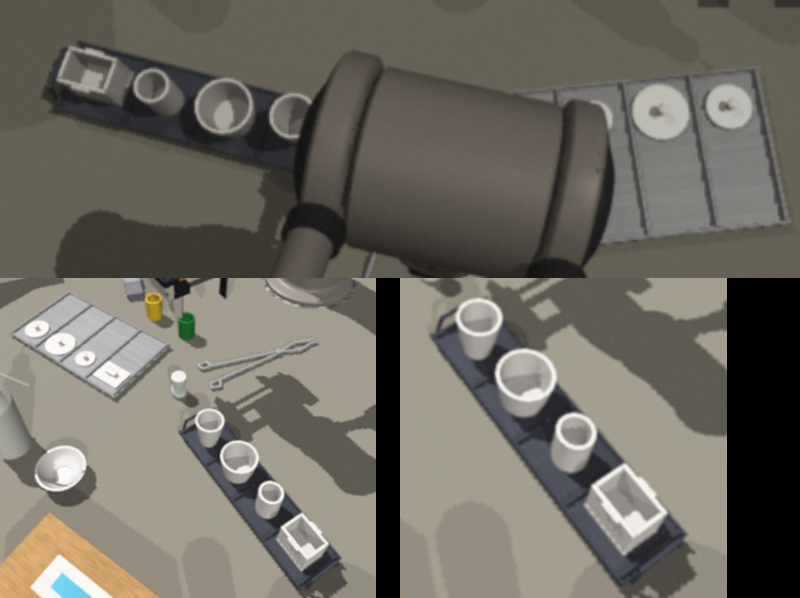

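```bash
python3 -c "
from h import *
print(job.close_job())"
```

```text
the job is handed in; nothing more can be done
None
```

I moved all four crucibles into the carrier in their original order, left to right: oblong, straight, wide, tall. Each was set down slowly onto its seat, with contact forces of about 9–12 N. I handed the job in at about 37.5 s.

- **Final check:** the closing pictures show all four upright, one per seat. The four lids lie where they were in the bench rack, and the robot is touching nothing.
- **Positions:** oblong, straight and wide measured within about 2 mm of their seat centres in both camera views.
- **Disagreement:** tall could be measured in only one view, since the arm hid it in the other. That view put it 4.5 mm off centre along carrier x. The same camera had also read high on it in the rack. The gripper had it centred within about 1 mm at release, so I left it as it was.

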